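# Feed the card press and shut its guard

### The job

Using only your fingertips, push the loaded card carrier along its rails into the press until it is fully home against the end stop, then push the clear guard door fully shut behind it and let go. Nothing is to be picked up: the carrier must stay down flat between its rails, and the beaker, the jar and the screwdriver must be left where they are.

Things in the scene. Friction and masses are not known exactly. Their poses are not given: they have to be found in the camera images.
- press: Fixed steel and aluminium card press. Origin on the bench in the middle of the mouth; +x = feed direction into the press, z up. Base plate 430 x 230 mm (x -180 to +250), top 20 mm above the bench. Two guide rails along x, x -180 to +150, inner faces at y +-42, tops 32 mm up. Clear side screens at y +-108, x +30 to +170, up to 105 mm; closing post at x +12, y +100, 95 mm high.
- press_stop (a point): centre of the foot of the end stop's face, at press x = +150 mm, y 0, 20 mm above the bench; the carrier's front end meets it when fully home
- press_head (a point): lower front edge of the press head, at press x = +105 mm, y 0, 70 mm above the bench; from here on in +x the head fills the space from 70 to 235 mm above the bench, so keep the gripper out of it
- carrier: Loose aluminium card carrier, about 0.4 kg, lying between the rails with 2 mm play each side, slides at a push of a few N. Plate 130 (x) x 80 x 12 mm with white cards on it; origin at the centre of its underside, 20 mm above the bench; axes parallel to the press's. Fully home: origin at press x = +85 mm. It starts 80 to 135 mm short of that.
- carrier_lip (a point): middle of the top edge of the outer face of the upright push lip at the carrier's rear (-x) end; this face, looking to -x, is the one to push. It is at carrier x = -65 mm. Lip 70 mm wide (y), 8 mm thick, from the plate up to 66 mm above the bench. When home the face is at press x = +20 mm. Axes as the carrier's
- guard (a joint): Guard door angle, rad: 0 = shut (limit stop; panel across the mouth along the press's y axis at press x = 0); grows as it swings out towards -x of the press. Starts at 1.45 to 1.7, opens to 1.9. No latch or spring: a light friction hinge (0.05 N m, damping 0.04 N m s/rad), it stays where left. It cannot shut while the carrier's lip stands in the mouth.
- guard_hinge (a point): on the guard's vertical hinge axis at mid-height (85 mm above the bench), at press x 0, y -100 mm; hinge post radius 7 mm, 125 mm high. Axes turn with the guard: +y along the panel to the free edge, -x out of the outer face (push this to shut it). Frame's outer face lies 4 mm, the clear pane's 2.5 mm from the axis plane.
- guard_edge (a point): middle of the guard's free vertical edge, 187 mm from the hinge axis, 85 mm above the bench; axes as guard_hinge. The panel, a clear pane in an 8 mm thick aluminium frame, spans 13 to 187 mm from the hinge axis and 42 to 128 mm above the bench
- beaker: loose open steel beaker, 64 mm across, 70 mm high, standing upstream of the rails; origin at the centre of its underside. Leave alone.
- jar: loose closed white jar with a grey cap, 50 mm across, 70 mm high, standing beside the press on its +y side; origin at the centre of its underside. Leave alone.
- driver: loose screwdriver, 160 mm long, with a grey handle, lying beside the press on its +y side; origin at its middle, on the underside. Leave alone.
Things that resemble listed ones, but are neither listed nor needed, are in the scene too. Of the things like the carrier, leave any that is pink or purple; of the rest the larger one is meant.

How it is judged:
On the way, in this order (a step that is already met when the one before it is completed fails the run):
1. the carrier is pushed home against the end stop with the guard still open (x of carrier in the frame of press above 0.081 m and z of carrier in the frame of press below 0.024 m and value of joint guard above 0.5 rad), for 0.2 s.
2. the guard is pushed shut, the carrier still home (x of carrier in the frame of press above 0.081 m and value of joint guard below 0.06 rad), for 0.2 s.
At the end, for the whole second after the job is handed in: The carrier lies flat between its rails within 4 mm of the end stop, the guard is shut to within 0.06 rad, and both are at rest (all of step 2 and z of carrier in the frame of press below 0.024 m and angle between carrier's own z axis and vertical below 0.06 rad and y of carrier in the frame of press between -0.005 and 0.005 m and velocity of joint guard between -0.05 and 0.05 rad/s and linear speed of carrier below 0.01 m/s); the robot touches nothing.
It fails at once if the carrier is lifted or tipped (more than 10 mm off the base plate, or 0.15 rad) (z of carrier in the frame of press above 0.03 m or angle between carrier's own z axis and vertical above 0.15 rad).
It fails at once if the beaker is moved more than 20 mm (distance of beaker from where it was at the start of the episode above 0.02 m).
It fails at once if the jar is moved more than 20 mm (distance of jar from where it was at the start of the episode above 0.02 m).
It fails at once if the screwdriver is moved more than 20 mm (distance of driver from where it was at the start of the episode above 0.02 m).
It also fails if it takes over 51 s, if anything falls off the work surface, if the arm or the gripper's body presses on something with over 40 N, if the wrist force passes 120 N, or if a joint passes its speed limit or range.

### The arm

A 6-joint arm with a two-finger parallel gripper is mounted at the origin on the work surface. World frame = base frame: x ahead of the robot, y to its left, z up, the work surface at z = 0. Lengths are in m, angles in rad, forces in N, time in s.
With the tool pointing down it reaches from about 0.35 to 0.775 m from the base axis. Payload 5.5 kg.
Tool frame: the origin (TCP) lies on the centre line of the jaws, within the pads' length; the fingertips stand 11 mm ahead of it and the grasp point (between the pads) lies 8 mm behind it; z points along the fingers, y is the line along which they close (so a half turn about z gives the same grasp; the last joint's range is limited). The gripper opens to 85 mm and grips with 20 to 120 N. Pads are 22 mm wide; open, the fingers measure 114 mm over their backs; the gripper's body (76 mm by 85 mm) begins 54 mm behind the grasp point. The pads swing forward as they close: fully open they stand 13 mm farther back than shut.
Start: joints at [-1.373, 0.313, 0.046, 1.304, 0, 1.431], TCP at [0.191, -0.543, 0.219] pointing down, gripper open.
Joint ranges: [-2.76, 2.76], [-0.86, 1.69], [-1.03, 1.26], [-2.2, 2.34], [-1.47, 1.5], [-3.14, 3.14]. Speed limits (rad/s): [2.57, 2.57, 3.14, 3.14, 3.14, 3.14].

### API

Orientations are given as a unit quaternion [w, x, y, z].
In Python, from workcell import env, viewer, order, models gives the robot as it stands.
- The arm moves only by the tool drive_tool, never from a script. Its argument "series" is a list that holds one entry, the list of rows, each a list of 6 numbers: the shift along the tool's x, y, z each as a share of 120 mm, from -1 to 1, then the turn, a rotation vector about the tool's x, y, z each as a share of 180 degrees, from -1 to 1. A call has 1 to 20 rows; each row shifts and turns the commanded pose from where the row before left it, along the tool's axes as they then stand; what a row does not reach is not made up. A row lasts 1/8 s, in which the tool goes at most 62.5 mm and 10.7 degrees, less where a joint would pass 70% of its speed; a pose out of reach is approached as far as the arm can. A call with a number of a shift or a turn outside -1 to 1 is refused whole. A call with a gripper value outside its range is refused whole. "jaw" is the opening, from -1 (shut) to 1 (fully open), set as the call begins (left out, the last holds). The fingers move at their own pace and stop on an object; "grip_force" is the grip in N (left out, the last holds). Time passes only in rows, so rows that do not move let the fingers close. It gives the time, the measured TCP pose, the force, the opening and the grip force at its end, in the units of the state.
- env.get_state(): the state, without advancing time (a new reading comes with each control period).
- viewer.read_camera(name): name is "scene" or "top" or "wrist"; returns the picture (400x640x3 uint8, red, green, blue); there is no depth.
- viewer.camera_info(name): a dict with "intrinsics" (3x3 intrinsics, pixels), "R" (3x3) and "t" (3): a world point X has camera coordinates R X + t; the wrist camera has in their place "T_tool_cam" (4x4, takes a point from camera to tool coordinates, whose origin is the TCP and whose axes are the flange's). Camera axes: x right, y down, z forward; pixel columns grow to the right and rows downward; lengths in m; the calibration is good to about 2 mm. The wrist camera is an equidistant fisheye: a pixel r from the principal point sees the ray r / f radians off the axis. A picture is of the moment at which its call begins: read the wrist's pose just before it. camera_info takes no time and is no camera call.
- order.hand_in(): hands the job in; it is judged then, once.
Trained networks look in the newest picture that a camera, given by its name, has taken for a name from the list of things; names that differ only in an ending like _2 or _b are one class to them, and where a whole thing is asked for, a point or a joint stands for the part that bears it (a point fixed in the world has none). Each returns a list of dicts, best first, with "score" (0 to 1); they miss things now and then, are a little off and sometimes report something else, mostly with a low value. They report only what shows in the picture. A call takes as long as a camera call. They do not tell look-alikes from the thing itself.
- models.silhouettes(label, camera): "region" (400x640 bool, what is visible of it) and "location" ([column, row] in pixels, amid what is visible of it).
The state is a dict: "clock": time; "joint_pos": joint angles; "qvel": joint speeds; "tau": joint torques, N m; "tcp_pos": TCP position; "orientation": TCP orientation; "wrist_force": force on the tool from outside, world axes, zero at the start; "ft_torque": the same for the moment, N m; "finger_gap": finger opening in m; "grip_force": force on a finger pad.
Only numpy, scipy, OpenCV 4.12 (cv2) and the standard library are available. Lean on these libraries where they do the work, as an engineer would, in place of code of your own. Each camera call takes 0.05 s, during which the arm holds its last target. There are 200 camera calls.

## Working session

There is one attempt and no reset: what is moved stays moved. The work goes in short steps, Python scripts to look and compute and a tool call to move; the robot and the scene stay as the last step left them, time stands still between calls to the robot, and variables do not carry over. Pictures are saved under pics/ and viewed, at most 10 in all, crops included, and the job is handed in when it is done.

Besides the shell and the picture viewer there is one more tool, called after ">>>" as a command line: name --argument value ..., lists and objects as JSON in quotes. drive_tool: Moves the arm, as the interface text tells. Its arguments: {"type":"object","properties":{"series":{"type":"array"},"jaw":{"type":"number"},"grip_force":{"type":"number"}},"required":["series"]}

```bash
mkdir -p pics
python3 - <<'E'
from workcell import env, viewer, order, models
import cv2,numpy as np
s=env.get_state(); print(s['clock'],s['tcp_pos'],s['orientation'],s['finger_gap'])
for c in ['scene','top']:
    im=viewer.read_camera(c); cv2.imwrite(f'pics/{c}0.png',im[:,:,::-1])
    i=viewer.camera_info(c); print(c,np.round(i['intrinsics'],1).tolist(),np.round(i['R'],4).tolist(),np.round(i['t'],4).tolist())
    for l in ['press','carrier','guard','beaker','jar','driver']:
        print(l,[(round(d['score'],2),np.round(d['location']).tolist(),int(d['region'].sum())) for d in models.silhouettes(l,c)])
E
```

```text
0.0 [ 0.19043681 -0.54196407  0.21759898] [-9.32304002e-04  9.85772568e-01  1.68082046e-01 -2.82096499e-05] 0.08528189490399257
scene [[494.2, 0.0, 319.6], [0.0, 494.2, 211.9], [0.0, 0.0, 1.0]] [[0.8011, 0.5983, -0.0145], [0.432, -0.5948, -0.678], [-0.4143, 0.5369, -0.7349]] [-0.4408, -0.1641, 1.6339]
press [(0.88, [300.0, 253.0], 13264)]
carrier [(0.79, [188.0, 256.0], 696), (0.78, [328.0, 148.0], 859), (0.75, [377.0, 178.0], 467), (0.73, [336.0, 240.0], 1304)]
guard [(0.6, [336.0, 199.0], 1316)]
beaker [(0.91, [408.0, 206.0], 572)]
jar [(0.77, [364.0, 285.0], 501)]
driver [(0.89, [330.0, 309.0], 357), (0.45, [334.0, 241.0], 1261)]
top [[457.1, 0.0, 318.3], [0.0, 457.1, 199.7], [0.0, 0.0, 1.0]] [[-0.0211, -0.9998, -0.0052], [-0.999, 0.0213, -0.0381], [0.0382, 0.0044, -0.9993]] [0.0472, 0.5325, 1.3527]
press [(0.98, [362.0, 183.0], 10496)]
carrier [(0.97, [232.0, 193.0], 701), (0.81, [226.0, 260.0], 1260), (0.7, [332.0, 172.0], 1152), (0.56, [425.0, 272.0], 722)]
guard [(0.8, [298.0, 189.0], 204), (0.69, [391.0, 139.0], 271)]
beaker [(0.71, [257.0, 142.0], 422)]
jar [(0.84, [360.0, 126.0], 275)]
driver [(0.63, [390.0, 136.0], 228), (0.47, [364.0, 185.0], 10659)]
```

Run:
```python
import cv2
a=cv2.imread('pics/top0.png')[80:320,180:480]; cv2.imwrite('pics/top0c.png',cv2.resize(a,(750,600),interpolation=2))
a=cv2.imread('pics/scene0.png')[100:340,140:460]; cv2.imwrite('pics/scene0c.png',cv2.resize(a,(800,600),interpolation=2))
```

```text
(no output)
```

View pics/top0c.png

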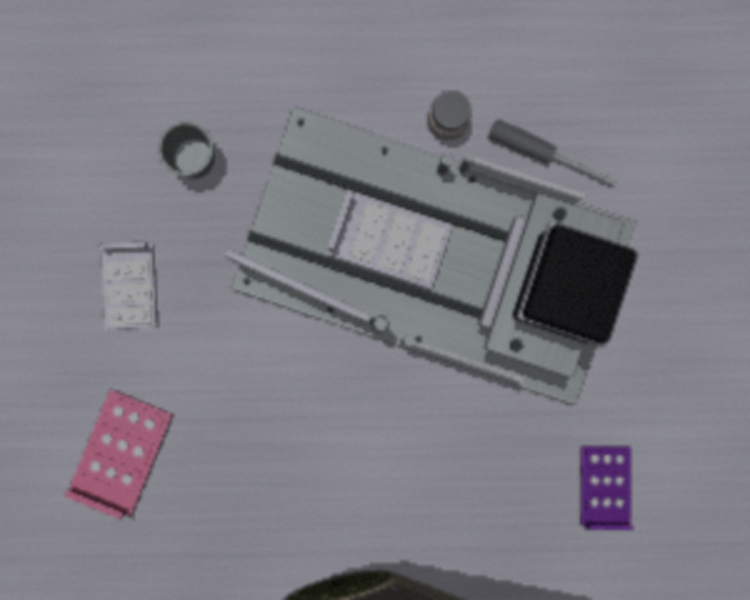

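View pics/scene0c.png

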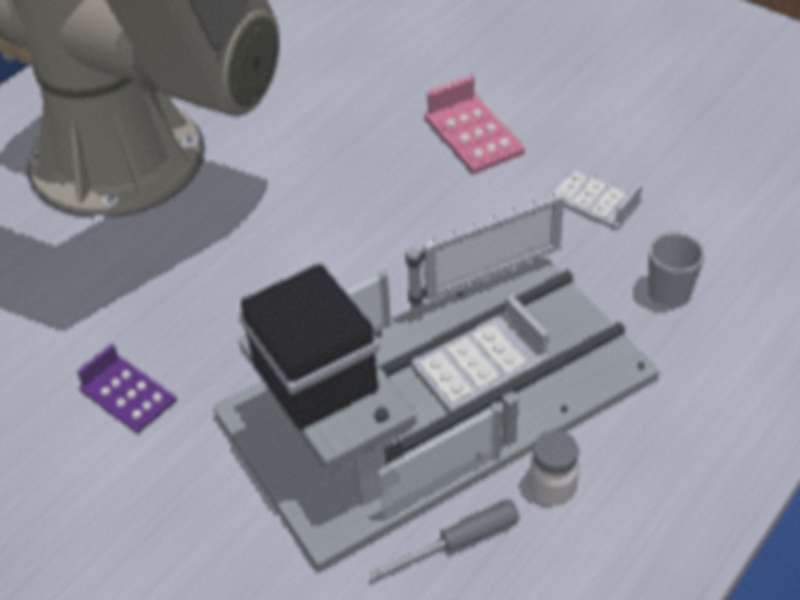

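The carrier candidates, as full-frame top-camera pixels, are:
- White at (332,172), lying between the rails.
- White at (232,193), off the press and smaller.
- Pink at (226,260).
- Purple at (425,272).

The white one between the rails fits: it isn't pink or purple, and it is the larger of the two white ones. The guard is open at about 1.5 rad, with its hinge at crop (380,323). The beaker is at (188,150), the jar at (450,115) and the driver at (550,150).

Next I'll fit the press, guard and carrier poses, then confirm them with an overlay on an enlarged crop.

```bash
cat > h.py <<'E'
import numpy as np,cv2
from scipy.optimize import least_squares
from workcell import env, viewer, order, models
I={c:viewer.camera_info(c) for c in('top','scene')}
def proj(c,X):
    i=I[c]; p=(np.asarray(i['intrinsics'])@(np.asarray(i['R'])@np.atleast_2d(X).T+np.asarray(i['t'])[:,None])); return (p[:2]/p[2]).T
def W(p,X):
    c,s=np.cos(p[2]),np.sin(p[2]); X=np.atleast_2d(X); return np.c_[p[0]+c*X[:,0]-s*X[:,1],p[1]+s*X[:,0]+c*X[:,1],X[:,2]]
def G(a,r,o,z): # guard point: r along panel, o outward
    return [-r*np.sin(a)-o*np.cos(a),-.1+r*np.cos(a)-o*np.sin(a),z]
E
cat > fit.py <<'E'
from h import *
def pts(q):
    a,cx=q[3:5]
    T=[(-.18,.115,.02),(-.18,-.115,.02),(.25,-.115,.02),(.25,.115,.02),(0,-.1,.125),(.012,.1,.095),G(a,.187,0,.128),(cx-.065,.035,.066),(cx-.065,-.035,.066),(cx+.065,.04,.032),(cx+.065,-.04,.032)]
    S=[(-.18,.115,.02),(.25,-.115,.02),(0,-.1,.125),G(a,.187,0,.128)]
    return proj('top',W(q,T)),proj('scene',W(q,S))
ut=np.array([(293,107),(233,290),(578,403),(637,220),(380,323),(447,160),(228,255),(348,195),(332,248),(450,232),(437,285)])/2.5+[180,80]
us=np.array([(657,373),(216,410),(416,252),(562,203)])/2.5+[140,100]
f=lambda q:np.r_[(pts(q)[0]-ut).ravel(),(pts(q)[1]-us).ravel()]
r=least_squares(f,[.5,0,-1.8,1.55,-.02],loss='soft_l1'); q=r.x
print(np.round(q,4).tolist()); print(np.round(f(q).reshape(-1,2),1).tolist()); np.save('q.npy',q)
for c,(x,y,w,h) in dict(top=(265,110,180,135),).items():
    im=cv2.imread(f'pics/{c}0.png')[y:y+h,x:x+w]; k=4.4; im=cv2.resize(im,None,fx=k,fy=k,interpolation=2)
    L=[]; a,cx=q[3:5]
    for yy in(-.042,.042): L.append([(-.18,yy,.032),(.15,yy,.032)])
    L.append([(-.18,-.115,.02),(.25,-.115,.02),(.25,.115,.02),(-.18,.115,.02),(-.18,-.115,.02)])
    L.append([G(a,.013,.004,.128),G(a,.187,.004,.128)]); L.append([G(a,.013,-.004,.128),G(a,.187,-.004,.128)])
    L.append([(cx-.065,-.035,.066),(cx-.065,.035,.066)]); L.append([(cx+.065,-.04,.032),(cx+.065,.04,.032)])
    for l in L:
        p=((proj(c,W(q,l))+.5-[x,y])*k).astype(np.int32); cv2.polylines(im,[p],False,(0,0,255),1)
    cv2.imwrite(f'pics/{c}fit.png',im)
for n,pt,z in(('beaker',(188,150),.07),('jar',(450,113),.07),('drv',(523,142),.02),('drvtip',(614,185),.01)):
    u=np.array(pt)/2.5+[180,80]
    s=least_squares(lambda v:(proj('top',[v[0],v[1],z])[0]-u),[.5,0]).x; c,sn=np.cos(q[2]),np.sin(q[2]); d=s-q[:2]
    print(n,'world',s.round(3),'press',np.round([c*d[0]+sn*d[1],-sn*d[0]+c*d[1]],3))
E
python3 fit.py
```

```text
[0.5962, -0.0371, -1.91, 1.4382, -0.0169]
[[-0.2, -0.3], [-0.6, -0.2], [-0.2, 0.1], [-0.1, -0.6], [0.9, 0.2], [0.0, -0.8], [-0.0, -2.5], [0.6, -1.9], [-0.6, 0.0], [2.4, -3.0], [-0.8, 1.6], [-0.0, -2.1], [-2.8, -1.2], [-2.7, 0.0], [-0.6, -3.0]]
beaker world [0.706 0.213] press [-0.272  0.021]
jar world [ 0.742 -0.088] press [-0.     0.155]
drv world [ 0.716 -0.179] press [0.094 0.16 ]
drvtip world [ 0.663 -0.288] press [0.214 0.147]
```

View pics/topfit.png

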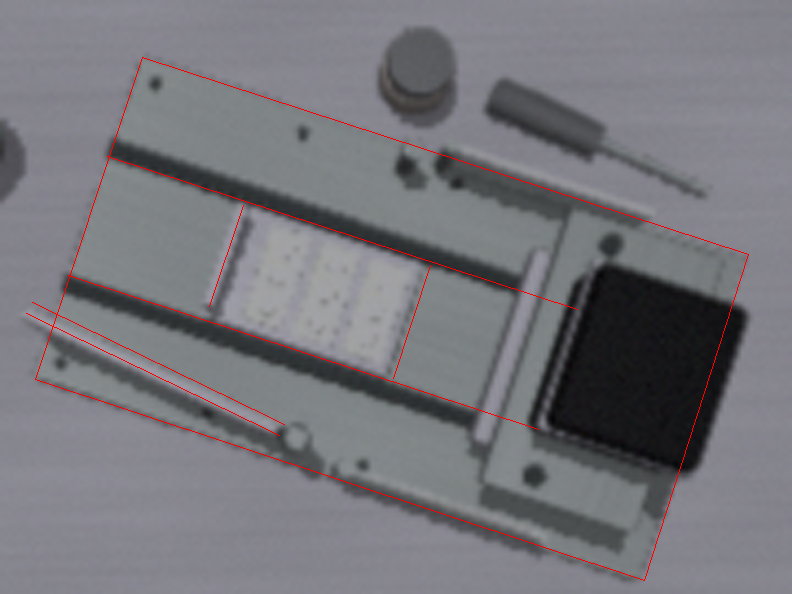

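The overlay confirms the choice. The press base fits to under a pixel, and the lip line at crop (242,205)–(212,308) lies on the white carrier between the rails, in press coordinates about x = −0.019. The guard's free edge at crop (28,318) puts it slightly wider than the fit, at about 1.47 rad. I'll close the jaws and turn the tool first (x = −press x, y = press y).

>>> drive_tool --series '[[[0,0,0,0,0,-0.057],[0,0,0,0,0,-0.057],[0,0,0,0,0,-0.057],[0,0,0,0,0,-0.057],[0,0,0,0,0,-0.057],[0,0,0,0,0,0]]]' --jaw -1

```text
clock: 1.45
tcp_pos: [0.1906, -0.5426, 0.2186]
orientation: [0.0, 0.816, 0.577, -0.0]
wrist_force: [-0.9, 0.3, -0.7]
finger_gap: -0.0001
grip_force: 0.0
```

```bash
cat > st.py <<'E'
from h import *
from scipy.spatial.transform import Rotation as Ro
q=np.load('q.npy'); s=env.get_state(); p=s['tcp_pos']; c,n=np.cos(q[2]),np.sin(q[2]); d=p[:2]-q[:2]
o=s['orientation']; R=Ro.from_quat([*o[1:],o[0]]).as_matrix()
P=np.array([[c,n,0],[-n,c,0],[0,0,1]])
f=P@np.array(s['wrist_force'])
print('t',round(s['clock'],2),'press xyz',np.round(P@[*d,p[2]],4),'F',f.round(1),'j',np.round(s['joint_pos'],2),'gap',round(s['finger_gap'],3))
print('tool axes in press',np.round((P@R).T,3).tolist())
E
python3 st.py; python3 -c "
from h import *
print(np.round(viewer.camera_info('wrist')['T_tool_cam'],3))"
```

```text
t 1.45 press xyz [ 0.6116 -0.2143  0.2186] F [-0.  -0.9 -0.7] j [-1.37  0.31  0.05  1.3  -0.    0.54] gap -0.0
tool axes in press [[-1.0, 0.0, -0.0], [0.0, 1.0, 0.0], [0.0, 0.0, -1.0]]
[[ 0.001 -0.958 -0.287  0.075]
 [ 1.     0.001  0.001  0.   ]
 [-0.    -0.287  0.958 -0.156]
 [ 0.     0.     0.     1.   ]]
```

>>> drive_tool --series '[[[0.3,0.1,0,0,0,0],[0.4,0.1,0,0,0,0],[0.4,0,0,0,0,0],[0.4,0,0,0,0,0],[0.4,0,0,0,0,0],[0.4,0,0,0,0,0],[0.4,0,0,0,0,0],[0.4,0,0,0,0,0],[0.4,0,0,0,0,0],[0.4,0,0,0,0,0],[0.4,0,0,0,0,0],[0.4,0,0,0,0,0],[0.4,0,0,0,0,0],[0.4,0,0,0,0,0],[0.4,0.2,0,0,0,0],[0.25,0.4,0,0,0,0],[0,0.4,0,0,0,0],[0,0.4,0,0,0,0],[0,0.2,0,0,0,0],[0,0,0,0,0,0]]]'

```text
clock: 3.95
tcp_pos: [0.64, 0.0814, 0.2173]
orientation: [-0.0, 0.817, 0.577, -0.0]
wrist_force: [-0.6, 0.4, -0.1]
finger_gap: -0.0
grip_force: 0.0
```

```bash
python3 st.py
```

```text
t 3.95 press xyz [-0.1264  0.0019  0.2173] F [-0.2 -0.7 -0.1] j [ 0.    0.46  0.25  1.37 -0.    1.92] gap -0.0
tool axes in press [[-1.0, 0.003, -0.0], [0.003, 1.0, -0.001], [0.0, -0.001, -1.0]]
```

>>> drive_tool --series '[[[0,-0.015,0.35,0,0,0],[0,0,0.35,0,0,0],[0,0,0.3,0,0,0],[0,0,0.25,0,0,0],[0,0,0.16,0,0,0],[0,0,0,0,0,0],[0,0,0,0,0,0]]]'

```text
clock: 4.82
tcp_pos: [0.6372, 0.0831, 0.0505]
orientation: [0.0, 0.816, 0.578, 0.0]
wrist_force: [0.3, -0.4, 1.2]
finger_gap: -0.0
grip_force: 0.0
```

```bash
python3 st.py; python3 -c "
from h import *
a=viewer.read_camera('top')[110:245,265:445,::-1];a=cv2.resize(a,None,fx=2.2,fy=2.2,interpolation=2)
b=viewer.read_camera('scene')[150:300,290:430,::-1];b=cv2.resize(b,(int(140*297/150),297),interpolation=2)
cv2.imwrite('pics/p1.png',np.hstack([a,b]))"
```

```text
t 4.83 press xyz [-0.127  -0.0013  0.0505] F [0.2 0.4 1.2] j [ 0.    0.53 -0.04  0.99 -0.    1.91] gap -0.0
tool axes in press [[-1.0, -0.001, 0.0], [-0.001, 1.0, 0.001], [-0.0, 0.001, -1.0]]
```

View pics/p1.png

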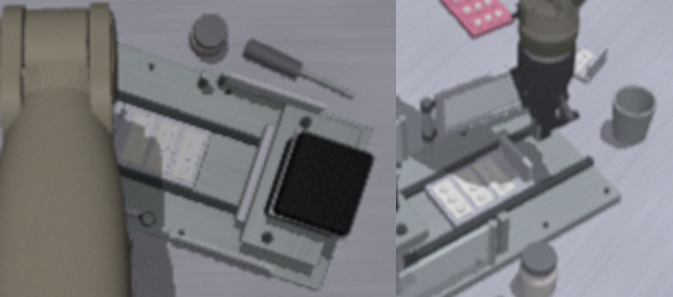

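The right half of the picture shows the tips at (545,130) behind the lip at (515,155), clear of the guard at (480,100) and the beaker at (632,115). I'll push now.

>>> drive_tool --series '[[[-0.1,0,0,0,0,0],[-0.08,0,0,0,0,0],[-0.05,0,0,0,0,0],[-0.05,0,0,0,0,0],[-0.05,0,0,0,0,0],[-0.05,0,0,0,0,0],[-0.05,0,0,0,0,0],[-0.05,0,0,0,0,0],[-0.05,0,0,0,0,0],[-0.05,0,0,0,0,0],[-0.05,0,0,0,0,0]]]'

```text
clock: 6.3
tcp_pos: [0.6121, 0.0112, 0.0494]
orientation: [0.0, 0.816, 0.578, 0.0]
wrist_force: [1.9, 3.9, 1.3]
finger_gap: -0.0
grip_force: 2.0
```

```bash
python3 st.py
```

```text
t 6.3 press xyz [-0.0508 -0.0011  0.0494] F [-4.3  0.5  1.3] j [-0.11  0.48 -0.13  0.96  0.    1.8 ] gap -0.0
tool axes in press [[-1.0, -0.002, 0.0], [-0.002, 1.0, 0.0], [-0.0, 0.0, -1.0]]
```

>>> drive_tool --series '[[[-0.05,0,0,0,0,0],[-0.05,0,0,0,0,0],[-0.05,0,0,0,0,0],[-0.05,0,0,0,0,0],[-0.05,0,0,0,0,0],[-0.05,0,0,0,0,0],[-0.05,0,0,0,0,0],[-0.04,0,0,0,0,0],[-0.03,0,0,0,0,0],[-0.02,0,0,0,0,0],[0,0,0,0,0,0]]]'

```text
clock: 7.68
tcp_pos: [0.5944, -0.0387, 0.0492]
orientation: [0.0, 0.816, 0.578, -0.0]
wrist_force: [1.9, 2.8, 2.3]
finger_gap: 0.0002
grip_force: 1.5
```

```bash
python3 st.py
```

```text
t 7.67 press xyz [ 0.0021 -0.0011  0.0492] F [-3.2  0.9  2.3] j [-0.2   0.45 -0.18  0.94 -0.    1.71] gap 0.0
tool axes in press [[-1.0, -0.001, -0.001], [-0.001, 1.0, -0.0], [0.001, -0.0, -1.0]]
```

Force is still only at the sliding level, so I'll continue in 2 mm steps until the stop shows in the force.

>>> drive_tool --series '[[[-0.017,0,0,0,0,0],[-0.017,0,0,0,0,0],[-0.017,0,0,0,0,0],[-0.017,0,0,0,0,0],[0,0,0,0,0,0]]]'

```text
clock: 8.3
tcp_pos: [0.5938, -0.0435, 0.0497]
orientation: [-0.001, 0.815, 0.579, 0.003]
wrist_force: [6.0, 12.4, 2.4]
finger_gap: 0.0
grip_force: 6.9
```

```bash
python3 st.py
```

```text
t 8.3 press xyz [ 0.0068 -0.0001  0.0497] F [-13.7   1.5   2.4] j [-0.21  0.45 -0.18  0.94  0.01  1.7 ] gap 0.0
tool axes in press [[-1.0, -0.003, 0.006], [-0.003, 1.0, 0.002], [-0.006, 0.002, -1.0]]
```

>>> drive_tool --series '[[[-0.017,0,0,0,0,0],[-0.017,0,0,0,0,0],[0,0,0,0,0,0],[0,0,0,0,0,0]]]'

```text
clock: 8.8
tcp_pos: [0.5937, -0.0439, 0.0504]
orientation: [-0.003, 0.814, 0.58, 0.006]
wrist_force: [9.0, 22.8, 4.0]
finger_gap: -0.0
grip_force: 12.2
```

```bash
python3 st.py; python3 -c "
from h import *
b=viewer.read_camera('scene')[150:300,250:430,::-1];b=cv2.resize(b,None,fx=4,fy=4,interpolation=2)
cv2.imwrite('pics/p2.png',b)"
```

```text
t 8.8 press xyz [ 0.0072 -0.      0.0504] F [-24.5   0.8   4. ] j [-0.22  0.45 -0.18  0.93  0.01  1.69] gap -0.0
tool axes in press [[-1.0, -0.006, 0.013], [-0.006, 1.0, 0.003], [-0.013, 0.003, -1.0]]
```

View pics/p2.png

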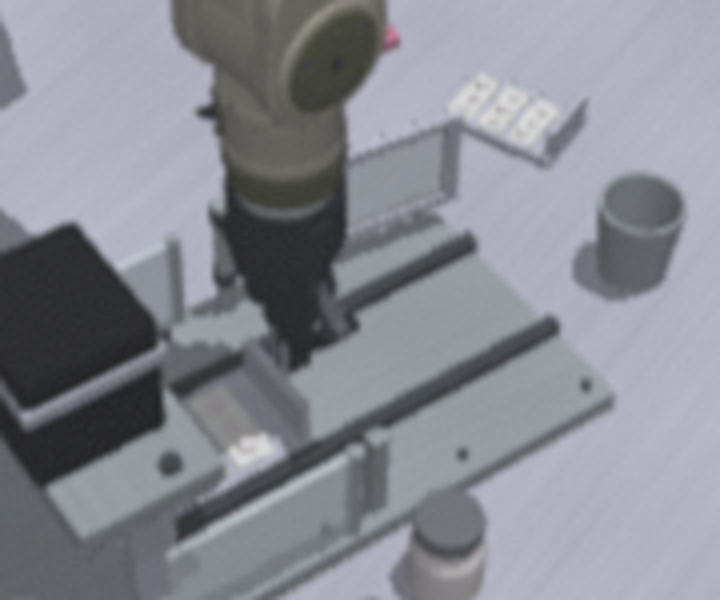

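The carrier is home: force rose to 25 N with no further travel, and the lip at (280,400) sits just past the mouth with the guard open. I'll back off, rise, and cross over to the guard's outer side.

>>> drive_tool --series '[[[0.07,0,0,0,0,0],[0.15,0,0,0,0,0],[0.2,0,0,0,0,0],[0,0,-0.3,0,0,0],[0,0,-0.35,0,0,0],[0,0,-0.35,0,0,0],[0.05,0,-0.25,0,0,0],[0.3,-0.3,0,0,0,0],[0.3,-0.35,0,0,0,0],[0.3,-0.35,0,0,0,0],[0,-0.1,0,0,0,0],[0,0,0,0,0,0],[0,0,0,0,0,0]]]'

```text
clock: 10.48
tcp_pos: [0.5213, 0.1479, 0.1991]
orientation: [0.0, 0.816, 0.578, -0.0]
wrist_force: [-0.1, -0.1, 0.2]
finger_gap: 0.0001
grip_force: 0.0
```

```bash
python3 st.py; python3 -c "
from h import *
q=np.load('q.npy')
b=viewer.read_camera('scene')[150:300,250:430,::-1];b=cv2.resize(b,None,fx=4,fy=4,interpolation=2)
for a,col in((1.43,(255,0,0)),(1.5,(0,0,255)),(1.57,(0,200,0))):
    p=((proj('scene',W(q,[G(a,.013,0,.128),G(a,.187,0,.128),G(a,.187,0,.042)]))+.5-[250,150])*4).astype(np.int32);cv2.polylines(b,[p],False,col,1)
cv2.imwrite('pics/p3.png',b)"
```

```text
t 10.47 press xyz [-0.1495 -0.1322  0.1991] F [ 0.1 -0.1  0.2] j [ 0.13  0.26 -0.08  1.24 -0.    2.04] gap 0.0
tool axes in press [[-1.0, 0.0, -0.001], [0.0, 1.0, 0.001], [0.001, 0.001, -1.0]]
```

View pics/p3.png

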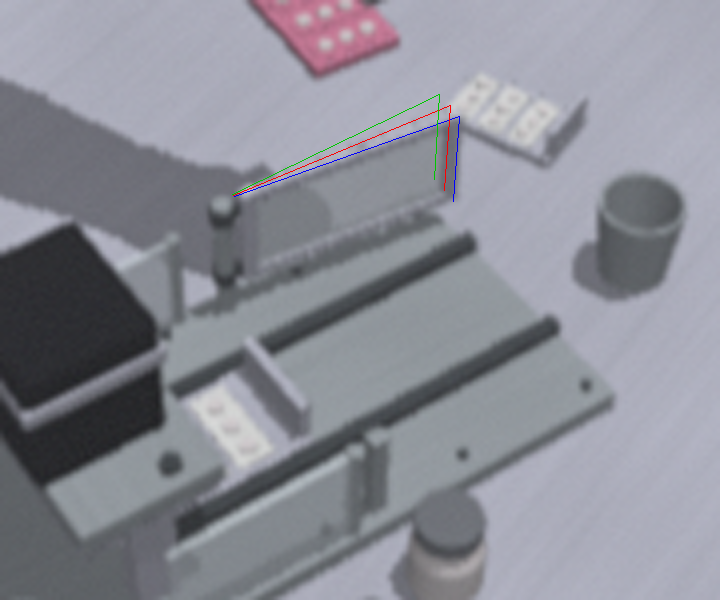

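The guard is open at about 1.43–1.47 rad, its edge at (460,122) and its hinge post at (225,205). The carrier's lip is at (280,385). Lowering beside the outer face now.

>>> drive_tool --series '[[[0,0,0.3,0,0,0],[0,0,0.3,0,0,0],[0,0,0.25,0,0,0],[0,0,0.16,0,0,0],[0,0,0,0,0,0]]]'

```text
clock: 11.15
tcp_pos: [0.5197, 0.1476, 0.0763]
orientation: [-0.001, 0.816, 0.577, -0.002]
wrist_force: [-0.7, -0.5, -0.1]
finger_gap: -0.0003
grip_force: 0.0
```

```bash
python3 st.py
python3 - <<'E'
from h import *
# path of TCP (press) with finger half-size hx .011, hy .0145; rigid rect tangent to outer face
x,y=-.1495,-.1322
for a in np.arange(1.4,-.01,-.14):
    sup=.011*abs(np.cos(a))+.0145*abs(np.sin(a))
    r=.15
    g=G(a,r,.004+sup,0); print(round(a,2),np.round(g[:2],3),'share',np.round([-(g[0]-x)/.12,(g[1]-y)/.12],3)); x,y=g[:2]
E
```

```text
t 11.15 press xyz [-0.1488 -0.1335  0.0763] F [ 0.7 -0.5 -0.1] j [ 0.13  0.34 -0.29  0.95 -0.    2.04] gap -0.0
tool axes in press [[-1.0, 0.0, -0.002], [0.0, 1.0, -0.003], [0.002, -0.003, -1.0]]
1.4 [-0.151 -0.094] share [0.015 0.315]
1.26 [-0.149 -0.074] share [-0.016  0.167]
1.12 [-0.145 -0.054] share [-0.04   0.166]
0.98 [-0.137 -0.035] share [-0.063  0.162]
0.84 [-0.126 -0.016] share [-0.087  0.154]
0.7 [-0.113  0.001] share [-0.11   0.142]
0.56 [-0.097  0.016] share [-0.132  0.127]
0.42 [-0.079  0.029] share [-0.151  0.108]
0.28 [-0.059  0.039] share [-0.167  0.085]
0.14 [-0.038  0.046] share [-0.18  0.06]
-0.0 [-0.015  0.05 ] share [-0.189  0.032]
```

>>> drive_tool --series '[[[0,0.1,0,0,0,0],[0,0.1,0,0,0,0],[0,0.1,0,0,0,0],[0,0.1,0,0,0,0],[-0.01,0.09,0,0,0,0],[-0.02,0.08,0,0,0,0],[-0.02,0.08,0,0,0,0],[-0.03,0.08,0,0,0,0],[-0.03,0.08,0,0,0,0],[-0.04,0.08,0,0,0,0],[-0.05,0.08,0,0,0,0],[-0.05,0.07,0,0,0,0],[-0.06,0.07,0,0,0,0],[0,0,0,0,0,0]]]'

```text
clock: 12.9
tcp_pos: [0.6345, 0.0687, 0.0781]
orientation: [0.0, 0.816, 0.578, 0.0]
wrist_force: [0.6, -0.2, -0.1]
finger_gap: 0.0001
grip_force: 0.0
```

```bash
python3 st.py; python3 -c "
from h import *
a=viewer.read_camera('top')[110:245,265:445,::-1];a=cv2.resize(a,None,fx=2.2,fy=2.2,interpolation=2)
b=viewer.read_camera('scene')[150:300,250:430,::-1];b=cv2.resize(b,(int(180*297/150),297),interpolation=2)
cv2.imwrite('pics/p4.png',np.hstack([a,b]))"
```

```text
t 12.9 press xyz [-0.1125  0.0009  0.0781] F [-0.   0.6 -0.1] j [-0.02  0.5  -0.02  1.05 -0.    1.89] gap 0.0
tool axes in press [[-1.0, -0.0, -0.0], [-0.0, 1.0, 0.001], [0.0, 0.001, -1.0]]
```

View pics/p4.png

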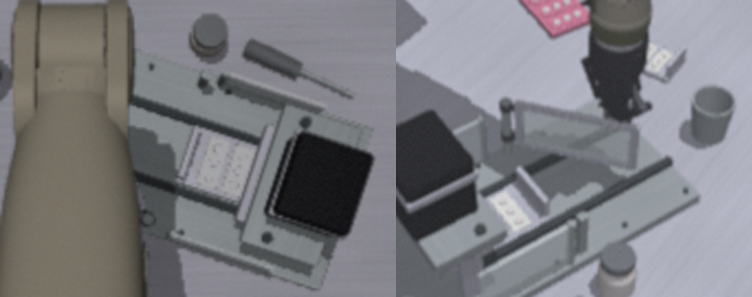

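The guard in the right half has swung to about 0.7 rad, its free edge at (632,145), with the fingers behind its outer face. The carrier is still home. I'll carry on closing it.

>>> drive_tool --series '[[[-0.06,0.07,0,0,0,0],[-0.07,0.06,0,0,0,0],[-0.07,0.06,0,0,0,0],[-0.08,0.05,0,0,0,0],[-0.08,0.04,0,0,0,0],[-0.08,0.04,0,0,0,0],[-0.09,0.03,0,0,0,0],[-0.09,0.03,0,0,0,0],[-0.08,0.01,0,0,0,0],[-0.06,0,0,0,0,0],[-0.02,0,0,0,0,0],[-0.02,0,0,0,0,0],[0,0,0,0,0,0]]]'

```text
clock: 14.62
tcp_pos: [0.6461, -0.0362, 0.0781]
orientation: [0.0, 0.816, 0.578, -0.0]
wrist_force: [-0.4, 0.4, -0.4]
finger_gap: 0.0001
grip_force: 0.0
```

```bash
python3 st.py
```

```text
t 14.62 press xyz [-0.0174  0.0468  0.0781] F [-0.3 -0.5 -0.4] j [-0.18  0.52  0.01  1.06 -0.    1.73] gap 0.0
tool axes in press [[-1.0, -0.002, -0.0], [-0.002, 1.0, -0.0], [0.0, -0.0, -1.0]]
```

>>> drive_tool --series '[[[-0.017,0,0,0,0,0],[-0.017,0,0,0,0,0],[-0.017,0,0,0,0,0],[0,0,0,0,0,0],[0,0,0,0,0,0]]]'

```text
clock: 15.25
tcp_pos: [0.6461, -0.0362, 0.0783]
orientation: [-0.003, 0.814, 0.58, 0.004]
wrist_force: [5.4, 18.1, -1.1]
finger_gap: -0.0002
grip_force: 9.4
```

```bash
python3 st.py
```

```text
t 15.25 press xyz [-0.0175  0.0468  0.0783] F [-18.8  -1.   -1.1] j [-0.18  0.52  0.01  1.06  0.01  1.72] gap -0.0
tool axes in press [[-1.0, -0.006, 0.01], [-0.006, 1.0, 0.001], [-0.01, 0.001, -1.0]]
```

The guard is hard against its limit: 19 N with no travel. I'll back off straight, then rise.

>>> drive_tool --series '[[[0.04,0,0,0,0,0],[0.06,0,0,0,0,0],[0.15,0,0,0,0,0],[0.3,0,0,0,0,0],[0.2,0,-0.2,0,0,0],[0,0,-0.3,0,0,0],[0.1,-0.1,-0.4,0,0,0],[0.4,-0.4,-0.3,0,0,0],[0.4,-0.4,0,0,0,0],[0.4,-0.4,0,0,0,0],[0.2,-0.3,0,0,0,0],[0,0,0,0,0,0],[0,0,0,0,0,0]]]'

```text
clock: 16.88
tcp_pos: [0.5628, 0.2554, 0.2154]
orientation: [0.0, 0.816, 0.578, 0.0]
wrist_force: [0.9, -0.5, -1.0]
finger_gap: -0.0002
grip_force: 0.0
```

```bash
python3 st.py; python3 -c "
from h import *
a=viewer.read_camera('top')[110:245,265:445,::-1];a=cv2.resize(a,None,fx=2.2,fy=2.2,interpolation=2)
b=viewer.read_camera('scene')[150:300,250:430,::-1];b=cv2.resize(b,(int(180*297/150),297),interpolation=2)
cv2.imwrite('pics/p5.png',np.hstack([a,b]))"
```

```text
t 16.88 press xyz [-0.2647 -0.1288  0.2154] F [ 0.2  1.1 -1. ] j [ 0.3   0.4   0.16  1.33 -0.    2.2 ] gap -0.0
tool axes in press [[-1.0, -0.002, -0.0], [-0.002, 1.0, 0.001], [0.0, 0.001, -1.0]]
```

View pics/p5.png

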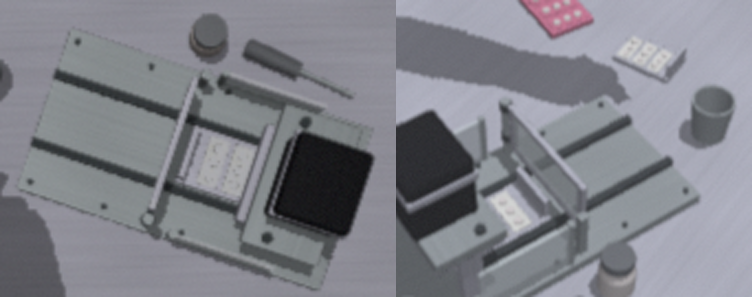

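The guard is shut across the mouth: in the left half it runs from (148,218) to (195,80). The carrier is home behind it at (215,165), and the jar, driver and beaker haven't moved. Handing in.

```bash
python3 -c "
from workcell import order
print(order.hand_in())"
```

```text
the job is handed in; nothing more can be done
None
```

I pushed the carrier home against its end stop, shut the guard door behind it, backed the arm clear and handed the job in at about 17 s; the hand-in returned no verdict, but the last pictures show the carrier home, the door shut, and the beaker, jar and screwdriver where they were.

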